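Clip the pin of a prosthesis holding fixture

ROBOT

A 6-joint arm with a two-finger parallel gripper is mounted at the origin on the work surface. World frame = base frame: x ahead of the robot, y to its left, z up, the work surface at z = 0. Lengths are in mm, angles in degrees, forces in N, time in s.
With the tool pointing down it reaches from about 350 to 850 mm from the base axis. Payload 8.1 kg.
Tool frame: the origin (TCP) lies midway between the tips of the shut fingers; the grasp point (between the pads) lies 19 mm behind it; z points along the fingers, y is the direction in which the jaws open and shut (so a half turn about z gives the same grasp; the last joint's range is limited). The gripper opens to 85 mm and grips with 20 to 120 N. Pads are 22 mm wide; open, the fingers measure 114 mm over their backs; the gripper's body (76 mm by 85 mm) begins 54 mm behind the grasp point. The pads swing forward as they close: fully open they stand 13 mm farther back than shut.
Start: joints at [-72.158, 7.471, 85.268, -0, 87.261, -4.893], TCP at [231.901, -553.378, 231.292] pointing down, gripper open.
Joint ranges: [-169.43, 169.43], [-51.17, 129.36], [1.28, 143.12], [-76.62, 256.62], [0, 156.53], [-152.29, 152.29]. Speed limits (degrees/s): [136.94, 136.94, 159.86, 180, 180, 180].

INTERFACE

Orientations are given as [roll, pitch, yaw] about the fixed x, y, z axes, in that order (R = Rz(yaw) Ry(pitch) Rx(roll)).
In Python, from bench import telemetry, snapshot, camera_params, job gives the robot as it stands. The module is installed in compiled form; this text tells all that it offers.
- The arm moves only by the shell command python3 -m jog 'ROWS' [FORCE]. ROWS is JSON, a list that holds one entry, the list of rows, each a list of 7 numbers: the shift along the tool's x, y, z in units of 50 mm (1.0 is 50 mm), then the turn, a rotation vector about the tool's x, y, z in units of 2 pi rad (1.0 is 2 pi rad), then the opening, from 0 (shut) to 1 (fully open). In form: [[[dx, dy, dz, rx, ry, rz, claw], ...]]. A call has 1 to 12 rows; each row shifts and turns the commanded pose from where the row before left it, along the tool's axes as they then stand; what a row does not reach is not made up. A row lasts 1/8 s, in which the tool goes at most 62.5 mm and 10.7 degrees, less where a joint would pass 70% of its speed; a pose out of reach is approached as far as the arm can. A call with a number of a shift or a turn outside -1 to 1 is refused whole. A call with a gripper value outside its range is refused whole. The fingers move at their own pace and stop on an object; FORCE is the grip in N (left out, the last holds). Time passes only in rows, so rows that do not move let the fingers close. It gives the time, the measured TCP pose, the force and the opening at its end, in the units of the state.
- telemetry.sense(): the state, without advancing time (a new reading comes with each control period).
- snapshot(name): name is "side" or "top" or "wrist"; returns (picture, depth): 420x560x3 uint8, red, green, blue; 420x560 float32, mm along the optical axis (not along the pixel's ray), 0 where there is no reading.
- camera_params(name): a dict with "K" (3x3 intrinsics, pixels), "extrinsics" (4x4, takes a point from camera to world coordinates). Camera axes: x right, y down, z forward; pixel columns grow to the right and rows downward; lengths in mm; the calibration is good to about 2 mm. A picture is of the moment at which its call begins: read the wrist's pose just before it. camera_params takes no time and is no camera call; for the wrist camera it gives the pose at the moment of the call.
- job.hand_in(): hands the job in, once; it reports no verdict.
The state is a dict: "time": time; "joint_pos": joint angles; "qd": joint speeds; "joint_efforts": joint torques, N m; "tool_pos": TCP position; "tcp_rot": TCP orientation; "ft_force": force on the tool from outside, world axes, zero at the start; "wrist_torque": the same for the moment, N m; "finger_gap": finger opening in mm.
Only numpy, scipy, OpenCV 4.12 (cv2) and the standard library are available. Lean on these libraries where they do the work, as an engineer would, in place of code of your own. Each camera call takes 0.05 s, during which the arm holds its last target. There are 200 camera calls.

TASK

Pick up the R-clip from the cork mat and lock the upright pin of the bench fixture with it: feel for the cross hole, thread the straight leg through it and push until the bow springs over the pin. Push gently, never with more than 20 N, leave the clip fully home, let go, and do not disturb the other things on the bench.

Things in the scene. Friction and masses are not known exactly. Their poses are not given: they have to be found in the camera images.
- stand: Fixed bench fixture holding a prosthesis tube level (30 mm thick, along its +y, beige foot from 180 to 260 mm, up to 72 mm high). Origin on the table under the axis of its upright locking pin; z up; -x is its front, facing the robot. Block round the pin 60 x 60 mm, top at 62 mm; free air above it. Base plate 130 x 100 x 10 mm.
- pin_hole (a point): Centre of the level cross hole, on the pin's axis, 80 mm above the table; axes as stand. The hole is 6 mm square, right through, mouths slightly widened. The pin may sit turned: the hole's direction lies anywhere up to 52 degrees (0.9 rad) left or right of the fixture's x axis, differs each time and is NOT reported: feel for it or see it.
- pin_top (a point): Centre of the flat top of the upright steel pin, 94 mm above the table, 14 mm above the cross hole. Pin diameter 18 mm, bare above 62 mm. It is held fast in its bore and does not turn when pushed. Beside the mouth it is solid, and a leg pushed in more than about 0.2 rad off the hole's direction jams.
- clip_grip (a point): Centre of the R-clip's black plastic grip: 28 mm long (x), 16 wide (y), 18 high (z), best gripped across its 16 mm. Out of its front (+x) come two 4 mm steel wires, their centre lines 7 mm below this point: the straight leg at y = -4 mm, and on the +y side the sprung bow leg with throat at x = 38 to 41 mm and flared end at x = 52, y = 9 mm. About 33 g.
- clip_tip (a point): Rounded end of the clip's straight leg: x = 64, y = -4, z = -7 mm from the grip's centre; axes as clip_grip.
- clip_seat (a point): Point of the straight leg that is at the hole's centre when the clip is home: x = 26, y = -4, z = -7 mm from the grip's centre, 38 mm behind the tip. The grip's front is then 3 mm from the pin; pushing further presses hard on the pin. Grip it firmly (about 40 N) so that it does not turn in the fingers.
- bow (a joint): Spring hinge of the bow leg, in rad: 0 relaxed, grows as it is spread. The bow meets the pin when the tip is about 12 mm past the pin's axis, spreads to about 0.18 and springs back near 0 when home. Pushing it over takes 6 to 12 N.
- mat: Fixed cork mat, 170 x 130 mm, 6 mm thick, on which the clip lies flat. Origin under its centre.
- screwdriver: Bystander: screwdriver, 200 mm long, lying on the table.
- jar: Bystander: closed jar, 60 mm wide, 75 mm high.
- collar: Bystander: aluminium ring, 52 mm wide, 22 mm high.
There are look-alikes about, which are no part of the job. Several things have the shape of the mat; the one meant has the colours described above.

How it is judged (in metres and radians):
On the way, in this order (a step that is already met when the one before it is completed fails the run):
1. the clip is lifted off the mat (height (world z) of clip_grip above 0.04 m), for 0.1 s.
2. the bow is spread over the pin with the leg through the hole (value of joint bow above 0.1 rad and distance between clip_seat and pin_hole below 0.03 m), for 0.02 s.
At the end, for the whole second after the job is handed in: The clip is home and at rest: the seat point of its straight leg is within 5.5 mm of the centre of the cross hole (leg through the hole) and the bow has sprung back over the pin (joint bow under 0.07 rad) (distance between clip_seat and pin_hole below 0.0055 m and value of joint bow below 0.07 rad and linear speed of clip below 0.02 m/s); the robot touches nothing.
It fails at once if the clip is pressed on the fixture or its pin with more than 20 N (contact force between clip and stand above 20 N).
It fails at once if the robot pushes on the fixture with more than 20 N (contact force between any of the fingers, the arm and stand above 20 N).
It fails at once if a bystander is moved by more than 15 mm (distance of any of screwdriver, jar, collar from where it was at the start of the episode above 0.015 m).
It also fails if it takes over 72 s, if anything falls off the work surface, if the arm or the gripper's body presses on something with over 40 N, if the wrist force passes 120 N, or if a joint passes its speed limit or range.

## Working session

There is one attempt and no reset: what is moved stays moved. The work goes in short steps, Python scripts to look and compute and a shell command to move; the robot and the scene stay as the last step left them, time stands still between calls to the robot, and variables do not carry over. Pictures are saved under pics/ and viewed, about 8 in all and at most 12, crops included, and the job is handed in when it is done.

```bash
mkdir -p pics
cat > h.py <<'E'
import numpy as np, cv2
from bench import telemetry, snapshot, camera_params, job
def shot(n,tag):
    P=camera_params(n); im,d=snapshot(n)
    cv2.imwrite(f'pics/{tag}.png',cv2.cvtColor(im,cv2.COLOR_RGB2BGR)); np.savez(f'pics/{tag}.npz',im=im,d=d,K=P['K'],E=P['extrinsics'])
def load(tag): return np.load(f'pics/{tag}.npz')
def plane(f,u,v,z):
    K,E=f['K'],f['E']; r=E[:3,:3]@np.linalg.solve(K,[u,v,1.]); o=E[:3,3]
    return o+r*(z-o[2])/r[2]
def dep(f,u,v):
    d=f['d'][int(v),int(u)]; return f['E'][:3,:3]@(np.linalg.solve(f['K'],[u,v,1.])*d)+f['E'][:3,3]
def cloud(f):
    v,u=np.indices(f['d'].shape); p=np.stack([u,v,np.ones_like(u)],-1)@np.linalg.inv(f['K']).T*f['d'][...,None]
    return p@f['E'][:3,:3].T+f['E'][:3,3]
def proj(f,p):
    E=f['E'];q=f['K']@(E[:3,:3].T@(np.array(p)-E[:3,3])); return q[:2]/q[2]
E
python3 - <<'E'
from h import *
for n in('top','side'): 
    shot(n,n+'0'); f=load(n+'0'); print(n,f['K'][0,0],f['E'].round(2).tolist())
a=cv2.imread('pics/top0.png');b=cv2.imread('pics/side0.png')
print(telemetry.sense())
E
```

```text
top 449.2353325491307 [[0.03, -0.98, 0.17, 370.13], [-1.0, -0.03, 0.01, -173.24], [-0.01, -0.17, -0.99, 1125.76], [0.0, 0.0, 0.0, 1.0]]
side 450.64601184621824 [[-0.94, -0.19, 0.27, 287.33], [-0.33, 0.57, -0.76, 498.76], [-0.01, -0.8, -0.6, 620.61], [0.0, 0.0, 0.0, 1.0]]
{'time': 0.1, 'joint_pos': array([-7.21570686e+01,  7.51482919e+00,  8.53222615e+01,  1.38453490e-03,
        8.72621044e+01, -4.89267470e+00]), 'qd': array([-0.01225888, -0.05690972, -0.13738502, -0.08733978, -0.02582486,
       -0.06898965]), 'joint_efforts': array([ 3.69926183e-04, -5.70955646e+01, -5.01941121e+01, -2.00594018e-04,
        8.25225172e-03, -5.25641235e-05]), 'tool_pos': array([ 231.76755716, -552.89154477,  230.31459077]), 'tcp_rot': array([-1.79901284e+02, -9.83810102e-03,  2.27355303e+01]), 'ft_force': array([-0.11962939,  0.75331853,  0.24243033]), 'wrist_torque': array([-0.04939527, -0.0181089 ,  0.02430318]), 'finger_gap': 85.18851458715251}
```

View pics/top0.png

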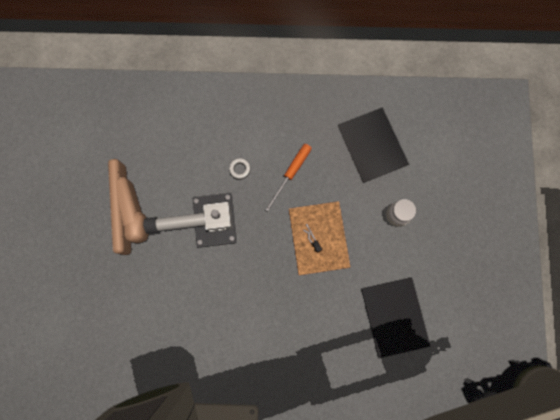

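View pics/side0.png

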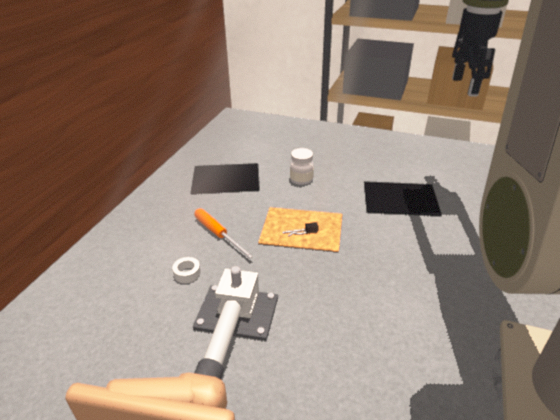

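The top view shows three mat-shaped things: the cork mat at (320,238) and two black look-alikes at (373,145) and (395,317). I choose the cork one because of its colour. The clip lies on it, with the black grip at (317,246) and the wires pointing up-left. The pin is at (215,214), the collar at (240,169), the screwdriver at (290,178) and the jar at (402,212).

Run:
```python
from h import *
f=load('top0'); im=f['im'].astype(int)
hsv=cv2.cvtColor(f['im'],cv2.COLOR_RGB2HSV)
c=im[200:275,288:352]; m=(c.max(2)<60).astype(np.uint8)
n,l,s,ce=cv2.connectedComponentsWithStats(m); i=1+s[1:,4].argmax(); print('grip px',ce[i]+[288,200],s[i])
g=ce[i]+[288,200]; print('grip',plane(f,*g,24))
print('rect',cv2.minAreaRect(np.argwhere(l==i)[:,::-1].astype(np.float32)))
print('pin top',plane(f,215,214,94), dep(f,215,214), 'clip depth',dep(f,*g))
for nm,u,v,z in(('collar',240,169,20),('scr tip',267,210,5),('scr handle',308,147,15),('jar',402,212,70),('tube',150,226,60),('wire far',308,226,10)): print(nm,plane(f,u,v,z).round())
a=cv2.imread('pics/top0.png');s_=cv2.imread('pics/side0.png')
R=lambda x:cv2.resize(x,(400,400),interpolation=cv2.INTER_CUBIC)
cv2.imwrite('pics/c0.png',np.hstack([R(a[205:265,285:345]),R(a[185:245,185:245])]))
```

```text
grip px [316.16326531 246.20408163] [24 41  9 11 49]
grip [ 486.5490781  -239.91488859   24.        ]
rect ((27.823528289794922, 46.20587921142578), (9.775419235229492, 5.316455841064453), 59.036251068115234)
pin top [547.88440327   1.58367275  94.        ] [547.23066701   0.9407039   97.79467303] clip depth [ 486.67415806 -239.98652826   22.81622295]
collar [679. -43.  20.]
scr tip [ 577. -115.    5.]
scr handle [ 743. -215.   15.]
jar [ 569. -440.   70.]
tube [520. 162.  60.]
wire far [ 538. -219.   10.]
```

View pics/c0.png

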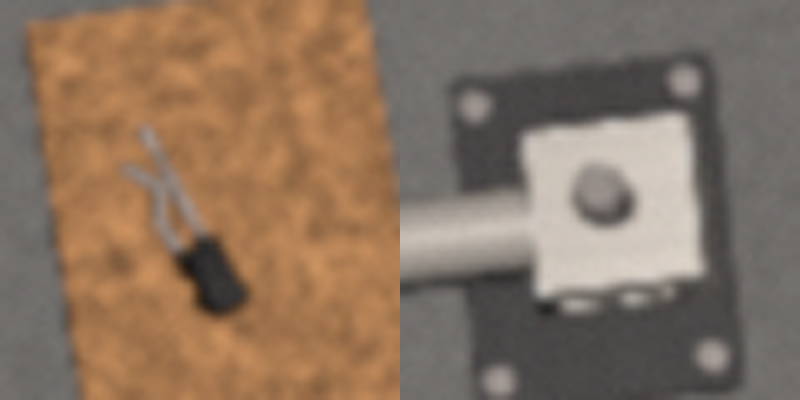

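The crop confirms the choice. The straight leg is on the right and the bow on the left, so the clip lies z-up. Its grip is at (486,-240) and it points about 27° in world yaw. Next I go above it.

```bash
python3 -m jog '[[[0.84,-0.47,0,0,0,0,1],[0.84,-0.47,0,0,0,0,1],[0.84,-0.47,0,0,0,0,1],[0.84,-0.47,0,0,0,0,1],[0.84,-0.47,0,0,0,0,1],[0.84,-0.47,0,0,0,0,1],[0.84,-0.47,0.3,0,0,0.006,1],[0.84,-0.47,0.3,0,0,-0.018,1],[0,0,0,0,0,0,1],[0,0,0,0,0,0,1]]]' 40
python3 - <<'E'
from h import *
s=telemetry.sense(); print(s['time'],s['tool_pos'],s['tcp_rot'],s['ft_force'])
shot('wrist','w1'); print(load('w1')['E'].round(2).tolist(),load('w1')['K'][0,0])
E
```

```text
time: 1.35
tool_pos: [470.3, -251.3, 201.1]
tcp_rot: [-180.0, 0.0, 27.0]
ft_force: [0.0, -0.5, 0.7]
finger_gap: 85.4
1.35 [ 470.266907   -251.33160825  201.06625065] [-1.79978092e+02  4.21184643e-02  2.70493795e+01] [ 0.01273321 -0.50203556  0.72228168]
[[0.45, -0.85, -0.27, 538.01], [-0.89, -0.43, -0.14, -215.96], [-0.0, 0.3, -0.95, 344.39], [0.0, 0.0, 0.0, 1.0]] 307.91129778938097
```

View pics/w1.png

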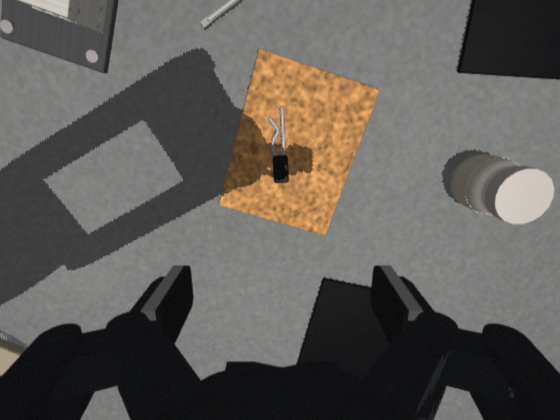

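The wrist view shows the clip on the cork mat, with the grip at (281,168) and the tip at (283,107). It is nearly in line with the tool. Next I measure it.

Run:
```python
from h import *
f=load('w1'); c=f['im'][140:190,260:302].astype(int); m=(c.max(2)<50).astype(np.uint8)
n,l,s,ce=cv2.connectedComponentsWithStats(m); i=1+s[1:,4].argmax(); print(ce[i]+[260,140],s[i])
C=cloud(f)[140:190,260:302]; print('zmax',np.percentile(C[l==i][:,2],[10,50,95]))
q=C[l==i]; q=q[q[:,2]>21]; r=cv2.minAreaRect(q[:,:2].astype(np.float32)); print(r,len(q))
# leg on z=8
w=f['im'][95:158,262:300].astype(int); sat=w.max(2)-w.min(2)
ys,xs=np.nonzero((sat<40)&(w.max(2)>70)); P=np.array([plane(f,x+262,y+95,8) for x,y in zip(xs,ys)])
print('tip',plane(f,282.5,107,8),len(P))
R=xs+262>=279; 
P=P[R]; vx,vy,x0,y0=cv2.fitLine(P[:,:2].astype(np.float32),cv2.DIST_HUBER,0,.01,.01).ravel(); print('leg yaw',np.degrees(np.arctan2(vy,vx)),x0,y0)
cv2.imwrite('pics/c1.png',cv2.resize(cv2.imread('pics/w1.png')[90:195,235:340],(600,600),interpolation=cv2.INTER_CUBIC))
```

```text
[279.94246575 167.5369863 ] [ 13  15  15  27 365]
zmax [23.21101824 24.4411411  25.73604928]
((506.37109375, -229.69056701660156), (68.81700134277344, 14.800729751586914), 27.317649841308594) 354
tip [ 543.49999248 -213.81307518    8.        ] 348
leg yaw 29.609896 522.1786 -224.41508
```

View pics/c1.png

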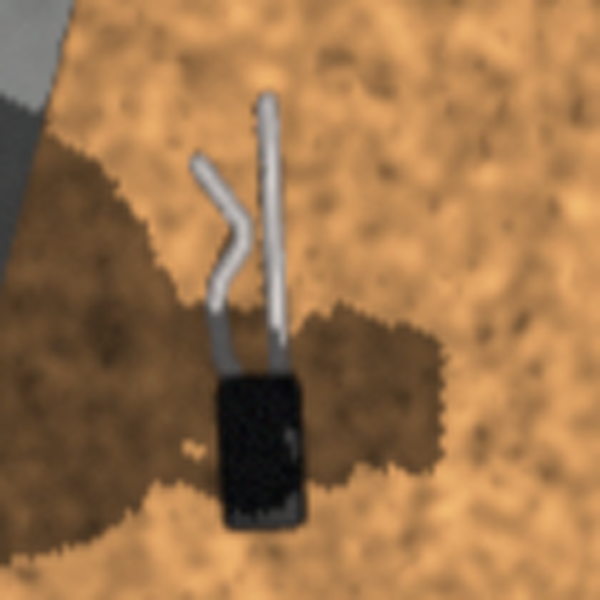

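Run:
```python
from h import *
f=load('w1')
t=plane(f,281.9,107,8);b=plane(f,283.8,153.9,8); d=t-b; y=np.degrees(np.arctan2(d[1],d[0])); print(t,b,y)
g=plane(f,280.7,167.9,24);print('grip top',g)
for Y in(y,30):
  c,s=np.cos(np.radians(Y)),np.sin(np.radians(Y)); print('grip from tip',t[:2]-[64*c+4*s,64*s-4*c])
print('mat z',cloud(f)[200:220,290:310,2].mean())
```

```text
[ 543.21725952 -213.25925446    8.        ] [ 501.23427658 -237.02619723    8.        ] 29.514589037883923
grip top [ 488.58976659 -239.76890366   24.        ]
grip from tip [ 485.55194073 -241.30762357]
grip from tip [ 485.79163367 -241.79515285]
mat z 8.336158867460433
```

```bash
python3 -m jog '[[[0,0,0,0,0,-0.007,1],[0.34,-0.02,0.6,0,0,0,1],[0,0,0.8,0,0,0,0.6],[0,0,0.8,0,0,0,0.5],[0,0,0.8,0,0,0,0.5],[0,0,0.5,0,0,0,0.5],[0,0,0.34,0,0,0,0.5],[0,0,0,0,0,0,0.5],[0,0,0,0,0,0,0.5]]]' 40
python3 - <<'E'
from h import *
shot('wrist','w2')
E
```

```text
time: 2.52
tool_pos: [485.7, -242.9, 10.7]
tcp_rot: [179.9, -0.1, 29.5]
ft_force: [0.4, -0.4, -0.2]
finger_gap: 42.1
```

View pics/w2.png

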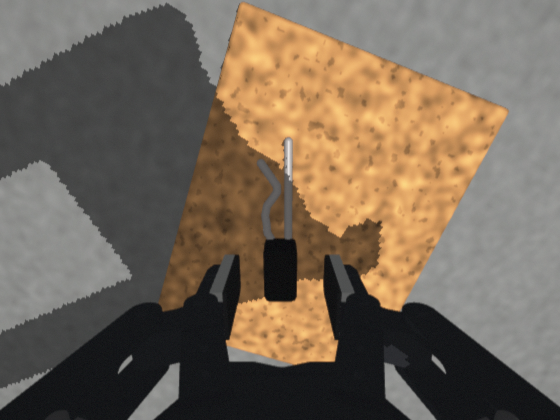

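The grip at (280,270) sits midway between the jaws at (232,275) and (332,275), and it is in line with them. I go down 2 mm, close and lift.

```bash
python3 -m jog '[[[0,0,0.04,0,0,0,0.5],[0,0,0,0,0,0,0],[0,0,0,0,0,0,0],[0,0,0,0,0,0,0],[0,0,0,0,0,0,0],[0,0,0,0,0,0,0],[0,0,-0.4,0,0,0,0],[0,0,-0.8,0,0,0,0],[0,0,-0.8,0,0,0,0],[0,0,-0.8,0,0,0,0],[0,0,-0.4,0,0,0,0],[0,0,0,0,0,0,0]]]' 45
python3 - <<'E'
from h import *
shot('wrist','w3'); f=load('w3'); a=f['im'].astype(int)
# free clip view relative tool
s=telemetry.sense(); print(s['finger_gap'],s['tool_pos'])
cv2.imwrite('pics/c3.png',cv2.resize(cv2.imread('pics/w3.png')[110:320,190:370],(600,700)[:2] if 0 else (514,600),interpolation=cv2.INTER_CUBIC))
E
```

```text
time: 4.08
tool_pos: [485.6, -242.5, 168.3]
tcp_rot: [179.9, -0.1, 29.6]
ft_force: [0.4, -0.2, -0.2]
finger_gap: 15.0
14.909899270464676 [ 484.66773989 -241.91282234  166.4466268 ]
```

View pics/c3.png

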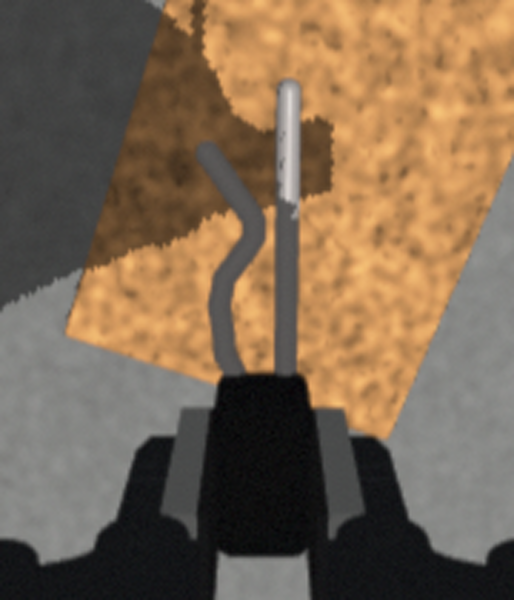

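The clip is held square: the leg is at columns 286-289 of the crop and runs straight along tool x. Next I go in front of the fixture with the tool tilted 35° forward, to look at the face of the pin.

```bash
python3 - <<'E'
from h import *
f=load('w3'); 
print([plane(f,u,v,166.4-.7).round(1) for u,v in((291.2,138.7),(290.1,241.3))])
from scipy.spatial.transform import Rotation as R
s=telemetry.sense(); T=R.from_euler('xyz',[180,0,29.5],degrees=True).as_matrix()
print([(T.T@(plane(f,u,v,165.7)-[484.67,-241.91,166.4])).round(1) for u,v in((291.2,138.7),(290.1,241.3))], s['tool_pos'],s['tcp_rot'])
E
python3 -m jog '[[[0.15,-0.85,0.19,0,0,0,0],[0.15,-0.85,0.19,0,0,0,0],[0.15,-0.85,0.19,0,0,0,0],[0.15,-0.85,0.19,0,0,0,0],[0.15,-0.85,0.19,0,0,0,0],[0.15,-0.85,0.19,0,0,0.021,0],[0,0,0,0,0,0.021,0],[0,0,0,0,0,0.021,0],[0,0,0,0,0.0243,0,0],[0,0,0,0,0.0243,0,0],[0,0,0,0,0.0243,0,0],[0,0,0,0,0.0243,0,0]]]'
python3 -m jog '[[[0,0,0,0,0,0,0]]]'
python3 - <<'E'
from h import *
shot('wrist','w4');f=load('w4'); print(proj(f,[548,1.5,94]))
u,v=proj(f,[548,1.5,80]).astype(int); u=np.clip(u,60,500);v=max(v,50)
cv2.imwrite('pics/c4.png',np.hstack([cv2.resize(cv2.imread('pics/w4.png')[v-50:v+50,u-50:u+50],(420,420),interpolation=cv2.INTER_CUBIC),cv2.resize(cv2.imread('pics/w4.png'),(370,420))]))
print(u,v,f['E'].round(2).tolist())
E
```

```text
[array([ 543.9, -213.5,  165.7]), array([ 499.1, -238.8,  165.7])]
[array([65.6,  4.5,  0.7]), array([14.1,  4.4,  0.7])] [ 484.66773989 -241.91282234  166.4466268 ] [-1.79976261e+02  1.31519297e-02  2.95746106e+01]
time: 5.62
tool_pos: [452.1, -3.3, 155.2]
tcp_rot: [-179.2, -30.8, 6.8]
ft_force: [-0.4, 0.8, -1.6]
finger_gap: 14.7
time: 5.75
tool_pos: [451.4, -3.8, 154.7]
tcp_rot: [-179.3, -30.7, 6.7]
ft_force: [0.1, -1.0, -0.2]
finger_gap: 14.9
[291.96267608 145.76197947]
291 153 [[0.12, -0.97, 0.23, 444.15], [-0.99, -0.12, 0.04, -5.9], [-0.01, -0.23, -0.97, 317.12], [0.0, 0.0, 0.0, 1.0]]
```

View pics/c4.png

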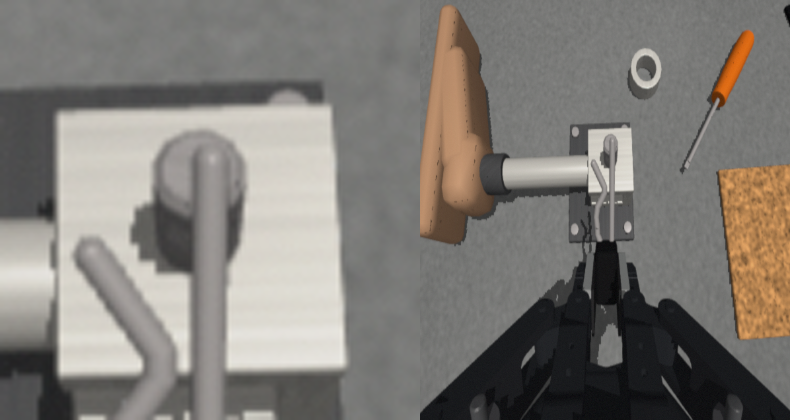

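The leg hides the pin in this view, at crop (205,180). I back off along the tool and tilt more.

```bash
python3 -m jog '[[[-0.4,0,0,0,0.01,0,0],[-0.4,0,0,0,0.01,0,0],[-0.4,0,0,0,0.01,0,0],[-0.35,0,0,0,0.01,0,0],[0,0,0,0,0,0,0],[0,0,0,0,0,0,0]]]'
python3 - <<'E'
from h import *
shot('wrist','w4');f=load('w4'); print(proj(f,[548,1.5,94]))
u,v=proj(f,[548,1.5,80]).astype(int); u=np.clip(u,40,500);v=max(v,35)
cv2.imwrite('pics/c5.png',np.hstack([cv2.resize(cv2.imread('pics/w4.png')[v-35:v+35,u-35:u+35],(560,560),interpolation=cv2.INTER_CUBIC)]))
print(u,v,f['E'].round(2).tolist())
E
```

```text
time: 6.55
tool_pos: [481.6, -30.3, 183.2]
tcp_rot: [-177.4, -38.4, 6.6]
ft_force: [0.9, -0.0, -0.2]
finger_gap: 15.0
[261.02213001 206.12841449]
262 211 [[0.14, -0.93, 0.35, 453.42], [-0.99, -0.12, 0.09, -39.51], [-0.04, -0.36, -0.93, 343.13], [0.0, 0.0, 0.0, 1.0]]
```

View pics/c5.png

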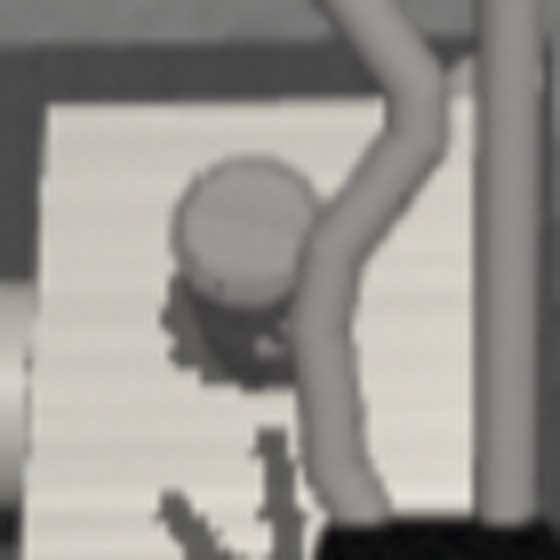

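It did not back off, so it probably ran into a joint limit. I check the joints.

```bash
python3 -m jog '[[[0,0,0,0,0,0,0]]]'; python3 -c "
from h import *
s=telemetry.sense();print(s['joint_pos'].round(1),s['tool_pos'])"
```

```text
time: 6.72
tool_pos: [482.0, -30.2, 183.6]
tcp_rot: [-177.4, -38.5, 6.7]
ft_force: [-0.3, -1.2, -0.7]
finger_gap: 15.2
[-26.7 -51.1 143.1  26.5  58.6  47.7] [481.96296941 -30.15933887 183.62231046]
```

Joints 2 and 3 are at their range ends, since the forward tilt pulls the wrist too close to the base. Instead I untilt, yaw by 90° and look sideways from low in front, with the pin at the right of the image.

```bash
python3 -m jog '[[[0,0,0,0,-0.0267,0,0],[0,0,0,0,-0.0267,0,0],[0,0,0,0,-0.0267,0,0],[0,0,0,0,-0.0267,0,0],[-0.5,0.2,0,0,0,0,0],[-0.5,0.2,0,0,0,-0.02,0],[-0.5,0.2,0,0,0,-0.02,0],[0,0,0,0,0,-0.028,0],[0,0,0,0,0,-0.028,0],[0,0,0,0,0,-0.028,0],[0,0,0,0,0,-0.028,0],[0,0,0,0,0,-0.028,0]]]'
python3 -m jog '[[[0,0,0,0,0,-0.028,0],[0,0,0,0,0,-0.028,0],[0,0,0,0,0,-0.014,0],[0,0,0.5,0,0,0,0],[0,0,0.5,0,0,0,0],[0,0,0.5,-0.02,0,0,0],[0,0,0.5,-0.02,0,0,0],[0,0,0.3,0,0,0,0],[0,0,0,0,0,0,0]]]'
python3 - <<'E'
from h import *
s=telemetry.sense();print(s['joint_pos'].round(1))
shot('wrist','w5');f=load('w5'); print(proj(f,[548,1.5,94]),f['E'].round(2).tolist())
E
```

```text
time: 8.22
tool_pos: [414.0, -73.7, 182.6]
tcp_rot: [-179.3, -1.9, 73.4]
ft_force: [-0.6, -0.0, -0.9]
finger_gap: 14.8
time: 9.35
tool_pos: [419.4, -68.4, 67.3]
tcp_rot: [165.6, -2.1, 98.2]
ft_force: [0.2, -0.5, 1.1]
finger_gap: 15.0
[-24.4 -27.1 134.7  10.7  61.6 -36.6]
[560.12678172 166.93953247] [[0.96, 0.06, 0.27, 373.45], [0.13, -0.96, -0.23, -2.15], [0.25, 0.25, -0.93, 208.83], [0.0, 0.0, 0.0, 1.0]]
```

```bash
python3 -m jog '[[[0,0,0,-0.025,0,0,0],[0,0,0,-0.025,0,0,0],[0,0,0,0,0,0,0]]]'
python3 - <<'E'
from h import *
s=telemetry.sense();print(s['joint_pos'].round(1))
shot('wrist','w5');f=load('w5'); print(proj(f,[548,1.5,94]),f['E'].round(2).tolist())
u,v=proj(f,[548,1.5,85]).astype(int); u=np.clip(u,40,520);v=max(v,40);print(u,v)
cv2.imwrite('pics/c6.png',cv2.resize(cv2.imread('pics/w5.png')[v-40:v+40,u-40:u+40],(560,560),interpolation=cv2.INTER_CUBIC))
E
```

```text
time: 9.78
tool_pos: [454.9, -86.6, 80.1]
tcp_rot: [148.8, -2.8, 98.7]
ft_force: [-0.8, 0.0, -1.1]
finger_gap: 14.9
[-35.5 -35.1 142.9  28.9  54.  -56.9]
[443.72380302 119.94412996] [[0.85, -0.01, 0.53, 370.67], [0.1, -0.98, -0.18, -27.46], [0.52, 0.21, -0.83, 206.44], [0.0, 0.0, 0.0, 1.0]]
429 120
```

View pics/c6.png

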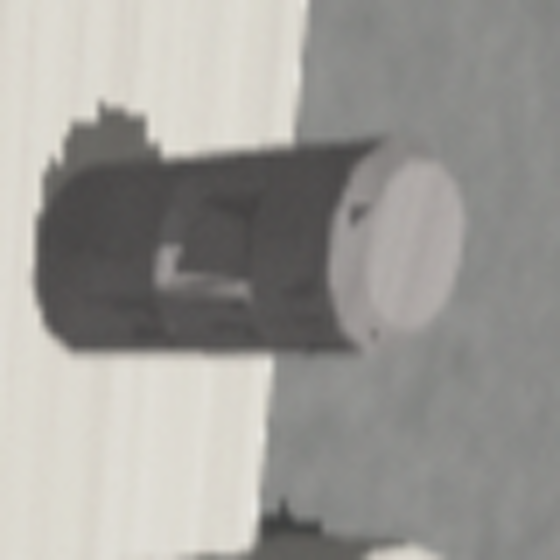

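The view shows the hole on the pin's face at crop (205,240). The pin spans rows 155-350 there, so the hole faces nearly toward the camera. I boost the contrast to measure the offset.

Run:
```python
from h import *
f=load('w5');im=cv2.cvtColor(f['im'],cv2.COLOR_RGB2GRAY)
np.set_printoptions(linewidth=200)
print(im[98:134,392:434])
# project expected: hole mouth squares for candidate angles
E=f['E'];
for a in(-10,0,10,20,30):
  c,s=np.cos(np.radians(a)),np.sin(np.radians(a))
  m=lambda y,z:proj(f,[548-9*c-y*s*-1*-1 if 0 else 548-9*c+y*(-s),1.5-9*s+y*c,z]).round(1).tolist()
  print(a,m(3,80),m(-3,80),m(0,80),m(0,83),m(0,77))
print('pin edges at z80',[proj(f,[548+9*np.sin(t),1.5-9*np.cos(t) ,80]).round(1).tolist() for t in(np.radians(9.3),)],[proj(f,[548-9*np.sin(t),1.5+9*np.cos(t) ,80]).round(1).tolist() for t in(np.radians(9.3),)])
b=cv2.resize(im[95:138,388:452],(768,516),interpolation=cv2.INTER_CUBIC).astype(float)
cv2.imwrite('pics/c7.png',np.clip((b-40)*2.2,0,255).astype(np.uint8))
```

```text
[[215 218 218 ... 142 138 139]
 [214 217 219 ... 138 136 137]
 [214 215 218 ... 121 111 113]
 ...
 [218 218 217 ... 133 128 128]
 [216 217 217 ... 137 136 138]
 [217 218 216 ... 139 139 141]]
-10 [415.5, 111.1] [412.7, 120.8] [414.1, 115.9] [418.4, 115.7] [409.9, 116.2]
0 [414.4, 113.5] [412.6, 123.6] [413.5, 118.5] [417.8, 118.4] [409.3, 118.7]
10 [413.5, 116.1] [412.8, 126.3] [413.2, 121.2] [417.5, 121.1] [409.0, 121.3]
20 [412.9, 118.9] [413.3, 128.8] [413.1, 123.8] [417.4, 123.7] [408.9, 123.9]
30 [412.6, 121.7] [414.1, 131.0] [413.4, 126.4] [417.7, 126.3] [409.2, 126.4]
pin edges at z80 [[421.2, 135.4]] [[423.7, 105.6]]
```

View pics/c7.png

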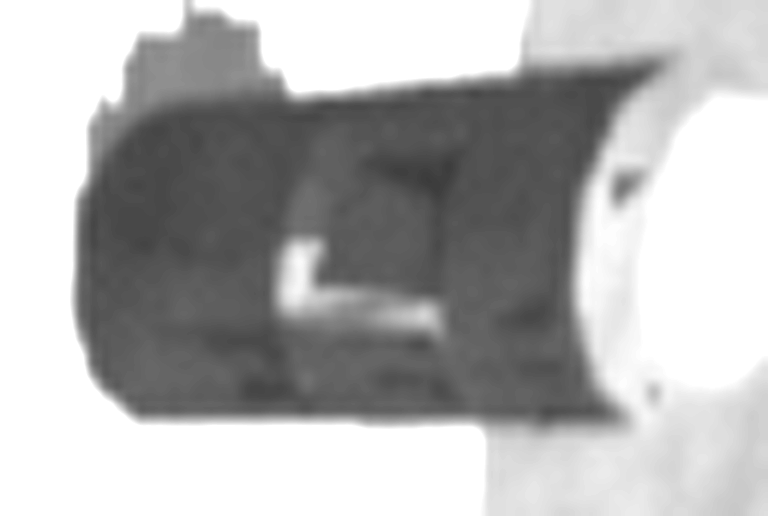

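The boosted view shows the square hole with its dark opening at x 320-445, y 165-290 and a lit lower rim at y≈310. The pin's silhouette runs y 87-416 (centre 252). I check this against the depth map.

Run:
```python
from h import *
f=load('w5');C=cloud(f)
top=C[90:140,400:470].reshape(-1,3)
t=top[(top[:,2]>90)&(top[:,2]<99)&(np.hypot(top[:,0]-548,top[:,1]-2)<16)]
print('top',len(t),t.min(0),t.max(0),np.median(t,0))
np.set_printoptions(linewidth=220,suppress=True)
# pin side fit: bare bands below/above hole
s=C[98:134,390:440].reshape(-1,3)
from scipy.optimize import least_squares
s=s[(np.hypot(s[:,0]-548,s[:,1]-2)<14)]
b=s[((s[:,2]>66)&(s[:,2]<74))|((s[:,2]>86)&(s[:,2]<92))]
r=least_squares(lambda p:np.hypot(b[:,0]-p[0],b[:,1]-p[1])-9,[548,2],loss='soft_l1').x; print('axis',r,len(b))
V,U=np.mgrid[98:134,392:440]
for v in range(102,134):
  q=C[v,405:430]; rad=np.hypot(q[:,0]-r[0],q[:,1]-r[1]); print(v,(9-rad).round(0).astype(int), np.degrees(np.arctan2(r[1]-q[8,1],r[0]-q[8,0])).round())
```

```text
top 574 [539.68365998  -3.80453081  90.00643139] [556.96420166  13.73088773  95.62906153] [545.75515148   4.51415305  94.0992224 ]
axis [550.07190714   5.06139287] 553
102 [ 0 -1 -1 -2 -2  0  0  0  0  0  0  0  0  0 -1  0  0  0  0  0  0  0  0  0  0] -62.0
103 [ 0  0  0  0  0  0  0  0  0  0  0  0  0  0  0  0  0  0  1  0 -1  0  0  0  0] -54.0
104 [ 1  0  1 -1  0  0  0  0  0  0  0  0  0  0  0  0  0  0  0  0  0  1  0 -1  0] -46.0
105 [0 0 0 0 0 1 0 0 0 0 0 1 0 0 0 0 0 0 1 0 1 1 0 0 0] -38.0
106 [ 0  1  0  0  0  0  0  0  0  0  1  0  1  2  0  1  0  1  1  1  1  1  0 -1  1] -34.0
107 [ 0  0  1  0  0  0  0  0  1  0  2  1  1  1  1  1  2  2  1  2  2  0 -1  0  1] -30.0
108 [1 1 0 0 0 1 0 0 0 1 1 1 3 2 2 3 2 2 3 2 2 0 0 0 1] -23.0
109 [ 1  0  0  1  0  0  1  1  1  1  0  2  2  3  3  4  4  5  4  4  1  0  0 -1  0] -23.0
110 [ 1  0 -1  0 -1  0  0  0  1  1  0  2  3  3  4  4  5  6  6  6  0  0  0  0  1] -16.0
111 [ 0  0  0 -1  0  0  0  0  1  1  1  3  2  4  4  6  6  6  6  2  0  0 -1 -1 -1] -11.0
112 [-1  0 -1  0  0  0  0  1  2  2  0  2  3  4  5  5  7  7  7  0  0 -1  0 -1  1] -8.0
113 [-1  0  0 -1  0  0  0 
[... 1331 characters left out ...]
  0  0  0  1  1  0  0  0  0 -1  0  0  0  0  0  0  0  0  0  0] 77.0
129 [ 0  0 -1  1  0  0  0  0  0  0  0  0  0  0  0  0  0  0  0  0  0  0  0  0  0] 77.0
130 [-173   -1   -2   -2   -3   -4   -5   -5   -7   -7   -8   -9  -10    0    0    0    0    0    0    0    0    0 -173    0    0] 153.0
131 [  -2   -2   -3   -3   -4   -5   -5   -6   -7   -7   -8  -10  -10  -12  -12  -13  -15  -16  -16  -18  -19  -19  -21 -113 -114] 152.0
132 [  -2   -2   -3   -3   -4   -6   -6   -6   -8   -9   -9   -9  -11  -12  -13  -14  -15  -16  -17  -18  -19  -20  -21 -112 -115] 151.0
133 [  -3   -3   -3   -4   -5   -6   -5   -7   -8   -8   -9  -10  -12  -13  -14  -14  -16  -17  -17  -19  -19  -21  -22 -113 -115] 148.0
```

Run:
```python
from h import *
f=load('w5');C=cloud(f); ax=np.array([550.07,5.06])
q=C[106:119,412:428].reshape(-1,3); rad=np.hypot(*(q[:,:2]-ax).T); q=q[(9-rad>1.5)&(rad<12)]
p=q[:,:2]-ax
# floor vs wall: floor z lowest
print('z floor pct',np.percentile(q[:,2],[5,25,50,75,95]))
w=q[q[:,2]>79]; 
for zl in(78.5,79.5,80.5):
  w=q[q[:,2]>zl]; pw=w[:,:2]-ax
  # deep points only (inside): print lateral vs along for a=0
  print(zl,len(w))
o=np.argsort(q[:,2]); w=q[q[:,2]>79.5]; pw=(w[:,:2]-ax); i=np.argsort(pw[:,0]); print(np.c_[pw,w[:,2]][i][::2].round(1).tolist())
```

```text
z floor pct [76.62542311 77.38981595 77.75305068 78.20711896 82.31972724]
78.5 20
79.5 13
80.5 9
[[-7.1, 1.3, 83.4], [-6.3, 4.0, 80.3], [-6.1, 3.9, 82.9], [-5.8, -2.6, 82.7], [-5.7, 3.5, 80.0], [-5.0, 3.6, 80.9], [-3.3, 3.3, 80.5]]
```

Run:
```python
from h import *
f=load('w5');C=cloud(f); ax=np.array([550.07,5.06])
q=C[104:121,410:428].reshape(-1,3); rad=np.hypot(*(q[:,:2]-ax).T); q=q[(9-rad>1.2)&(rad<12)&(q[:,2]<83)]
p=q[:,:2]-ax
for x in range(-9,3):
  k=(p[:,0]>=x)&(p[:,0]<x+1); 
  if k.sum(): print(x,k.sum(),np.sort(p[k,1]).round(1)[[0,1,-2,-1]] if k.sum()>1 else p[k,1], q[k,2].round(1).min(),np.median(q[k,2]).round(1))
```

```text
-8 16 [-2.8 -2.7  2.3  3. ] 75.5 76.8
-7 23 [-2.4 -1.9  4.   4.1] 76.5 77.8
-6 17 [-2.6 -1.1  4.4  4.9] 75.7 77.9
-5 11 [-1.6 -1.6  3.6  3.7] 77.4 78.0
-4 13 [-0.8 -0.2  3.3  3.4] 77.0 78.2
-3 7 [-1.3 -0.7  3.   3.5] 77.2 77.9
-2 7 [-1.1 -0.5  2.5  3.1] 77.3 77.7
-1 11 [-1.1 -0.4  3.2  3.4] 76.4 77.7
0 5 [-0.8  0.4  2.3  2.9] 76.7 77.1
1 2 [-0.7 -0.1 -0.7 -0.1] 77.5 77.6
```

The depth gives these results:
- The hole floor is at z≈77.5.
- The hole's mouth spans -27° to +20° round the pin.
- The +y wall has a slope of about -0.1.

The hole direction is therefore about -4° world yaw (±4°). I untilt, raise and turn to yaw -4°, then line up in front of the pin.

```bash
python3 -m jog '[[[0,0,-0.3,0.0289,0,0,0],[0,0,-0.3,0.0289,0,0,0],[0,0,-0.3,0.0289,0,0,0],[0,0,0,0,0,0.0285,0],[0,0,0,0,0,0.0285,0],[0,0,0,0,0,0.0285,0],[0,0,0,0,0,0.0285,0],[0,0,0,0,0,0.0285,0],[0,0,0,0,0,0.0285,0],[0,0,0,0,0,0.0285,0],[0,0,0,0,0,0.0285,0],[0,0,0,0,0,0.0285,0]]]'
python3 -m jog '[[[0,0,0,0,0,0.0285,0],[0,-0.5,0,0,0,0,0],[0,-0.5,0,0,0,0,0],[0,-0.5,0,0,0,0,0],[0,0,0,0,0,0,0],[0,0,0,0,0,0,0]]]'
```

```text
time: 11.32
tool_pos: [437.6, -88.6, 118.8]
tcp_rot: [-177.2, 0.6, 6.2]
ft_force: [0.4, 0.0, -0.1]
finger_gap: 14.9
time: 12.08
tool_pos: [442.8, -14.3, 122.5]
tcp_rot: [-177.3, 1.0, -3.7]
ft_force: [-0.1, -0.4, 1.1]
finger_gap: 14.7
```

```bash
python3 -m jog '[[[0,0,0,-0.0075,0.0028,0,0],[0.1,-0.57,0,0,0,0,0],[0,0,0.4,0,0,0,0],[0,0,0.43,0,0,0,0],[0,0,0,0,0,0,0],[0,0,0,0,0,0,0]]]'
cat > m.py <<'E'
from h import *
import sys
from scipy.spatial.transform import Rotation as R
tag=sys.argv[1]
S=[];
s=telemetry.sense(); shot('wrist',tag); f=load(tag); C=cloud(f)
T=R.from_euler('xyz',s['tcp_rot'],degrees=True).as_matrix()
L=(C-s['tool_pos'])@T  # tool coords
pin=C[(abs(C[...,2]-94)<3)&(np.hypot(C[...,0]-549,C[...,1]-3)<16)]
pt=(pin-s['tool_pos'])@T
(cx,cy),r=cv2.minEnclosingCircle(pt[:,:2].astype(np.float32))
print('tool',s['tool_pos'].round(1),s['tcp_rot'].round(1),'F',s['ft_force'].round(1))
print('pin top n',len(pin),'tool xy',cx,cy,'r',r,'median z world',np.median(pin[:,2]))
leg=L[(f['d']>0)&(L[...,0]>15)&(L[...,0]<75)&(abs(L[...,1]-4)<4)&(L[...,2]<5)&(L[...,2]>-6)]
leg=leg[leg[:,0]<cx-12]
for a in range(15,75,10):
    k=(leg[:,0]>=a)&(leg[:,0]<a+10)
    if k.sum()>3: print('leg x',a,'y mid',((leg[k,1].min()+leg[k,1].max())/2).round(2),np.median(leg[k,1]).round(2),'top z tool',np.percentile(leg[k,2],10).round(2),k.sum())
print('tip x',leg[:,0].max())
E
python3 m.py w6
```

```text
time: 12.82
tool_pos: [450.3, 13.4, 81.9]
tcp_rot: [-179.9, -0.1, -3.8]
ft_force: [1.2, -1.3, 0.5]
finger_gap: 14.7
tool [450.3  13.4  81.9] [-1.799e+02 -1.000e-01 -3.800e+00] F [ 1.2 -1.3  0.5]
pin top n 1807 tool xy 100.00635528564453 2.0088579654693604 r 9.015169143676758 median z world 94.42001040102585
leg x 15 y mid 3.34 3.09 top z tool -4.3 182
leg x 25 y mid 3.5 3.45 top z tool -3.48 170
leg x 35 y mid 3.44 3.38 top z tool -3.4 182
leg x 45 y mid 3.38 3.34 top z tool -3.41 179
leg x 55 y mid 3.7 3.62 top z tool -3.52 184
leg x 65 y mid 3.66 3.61 top z tool -2.96 11
tip x 65.71400471722701
```

```bash
cat >> m.py <<'E'
from scipy.optimize import least_squares
k=(leg[:,0]>40)&(leg[:,0]<63)
for g in (leg[k],):
    r=least_squares(lambda p:np.hypot(g[:,1]-p[0],g[:,2]-p[1])-2,[3.5,-1],loss='soft_l1').x
    print('leg centre y,z tool',r,'rms',np.std(np.hypot(g[:,1]-r[0],g[:,2]-r[1])))
core=pt[np.hypot(pt[:,0]-cx,pt[:,1]-cy)<7.5]; print('pin top z tool',core[:,2].mean(),core[:,2].std(),'=> wire must be at z tool',core[:,2].mean()+14)
E
python3 m.py w7; python3 m.py w8
```

```text
tool [450.7  13.5  82.2] [-179.9   -0.2   -3.8] F [ 0.5 -0.6  0.8]
pin top n 1802 tool xy 99.68621826171875 2.0888986587524414 r 9.050320625305176 median z world 94.41589602655709
leg x 15 y mid 3.33 3.47 top z tool -4.24 180
leg x 25 y mid 3.48 3.42 top z tool -3.53 169
leg x 35 y mid 3.42 3.37 top z tool -3.33 186
leg x 45 y mid 3.35 3.32 top z tool -3.4 177
leg x 55 y mid 3.69 3.6 top z tool -3.4 185
leg x 65 y mid 3.4 3.41 top z tool -2.4 10
tip x 65.69847493571635
leg centre y,z tool [ 3.49778119 -0.98059539] rms 0.47866292679553174
pin top z tool -12.177608529518826 0.6835252307828953 => wire must be at z tool 1.8223914704811737
tool [450.8  13.6  82.3] [-179.9   -0.2   -3.8] F [-0.9  0.1  0.2]
pin top n 1785 tool xy 99.57877349853516 2.1544620990753174 r 9.021965026855469 median z world 94.41162415641176
leg x 15 y mid 3.31 3.51 top z tool -4.32 178
leg x 25 y mid 3.51 3.42 top z tool -3.35 169
leg x 35 y mid 3.45 3.38 top z tool -3.44 184
leg x 45 y mid 3.36 3.33 top z tool -3.47 175
leg x 55 y mid 3.69 3.63 top z tool -3.44 187
leg x 65 y mid 3.41 3.44 top z tool -2.35 10
tip x 65.70438490617884
leg centre y,z tool [ 3.43071321 -1.01981155] rms 0.4908409425017197
pin top z tool -12.017751228771141 0.6905811562826807 => wire must be at z tool 1.9822487712288588
```

```bash
python3 -m jog '[[[0,-0.028,0.052,0,0,0,0],[0,0,0,0,0,0,0],[0,0,0,0,0,0,0]]]'; python3 m.py w9 | grep -v 'leg x'; python3 -m jog '[[[0.2,0,0,0,0,0,0],[0,0,0,0,0,0,0],[0,0,0,0,0,0,0]]]';python3 m.py w10
```

```text
time: 13.35
tool_pos: [450.1, 15.4, 78.6]
tcp_rot: [-179.9, -0.1, -3.8]
ft_force: [-0.3, 0.2, -0.3]
finger_gap: 14.6
tool [450.1  15.4  78.6] [-1.799e+02 -1.000e-01 -3.800e+00] F [-0.3  0.2 -0.3]
pin top n 1924 tool xy 100.34168243408203 3.933516502380371 r 8.993574142456055 median z world 94.41057564479595
tip x 65.78260018384962
leg centre y,z tool [ 3.4884788  -1.06565845] rms 0.5152286641715467
pin top z tool -15.872083596369663 0.7199700161973664 => wire must be at z tool -1.872083596369663
time: 13.78
tool_pos: [460.1, 14.7, 78.5]
tcp_rot: [-179.9, -0.1, -3.8]
ft_force: [0.2, -0.0, -0.8]
finger_gap: 14.9
tool [460.1  14.7  78.5] [-1.799e+02 -1.000e-01 -3.800e+00] F [ 0.2 -0.  -0.8]
pin top n 1761 tool xy 90.37161254882812 4.001351833343506 r 8.985381126403809 median z world 94.4478840688666
leg x 15 y mid 3.37 3.09 top z tool -4.41 179
leg x 25 y mid 3.51 3.45 top z tool -3.41 167
leg x 35 y mid 3.45 3.39 top z tool -3.46 185
leg x 45 y mid 3.39 3.34 top z tool -3.53 173
leg x 55 y mid 3.68 3.64 top z tool -3.41 187
leg x 65 y mid 3.42 3.43 top z tool -2.89 10
tip x 65.74650658816529
leg centre y,z tool [ 3.53814423 -1.08827341] rms 0.4914407760232603
pin top z tool -16.055578732268387 0.7006457034742513 => wire must be at z tool -2.055578732268387
```

```bash
python3 -m jog '[[[0.1,0.009,-0.014,0,0,0,0],[0.1,0,0,0,0,0,0],[0,0,0,0,0,0,0],[0,0,0,0,0,0,0]]]'; python3 m.py w11
```

```text
time: 14.32
tool_pos: [469.9, 13.6, 79.2]
tcp_rot: [-179.9, -0.1, -3.8]
ft_force: [0.8, -0.0, 0.7]
finger_gap: 15.1
tool [469.9  13.6  79.2] [-1.799e+02 -1.000e-01 -3.800e+00] F [ 0.8 -0.   0.7]
pin top n 1626 tool xy 80.4996109008789 3.5587127208709717 r 8.988359451293945 median z world 94.44516589684329
leg x 15 y mid 3.36 3.08 top z tool -4.43 180
leg x 25 y mid 3.5 3.44 top z tool -3.6 171
leg x 35 y mid 3.43 3.38 top z tool -3.52 180
leg x 45 y mid 3.37 3.33 top z tool -3.44 178
leg x 55 y mid 3.69 3.62 top z tool -3.39 185
leg x 65 y mid 3.43 3.2 top z tool -2.7 9
tip x 65.77475552207699
leg centre y,z tool [ 3.52219389 -0.98606318] rms 0.4838769149304129
pin top z tool -15.344386550857516 0.6659602098936739 => wire must be at z tool -1.3443865508575161
```

```bash
python3 -m jog '[[[0.06,0,-0.006,0,0,0,0],[0.04,0,0,0,0,0,0],[0.03,0,0,0,0,0,0],[0.03,0,0,0,0,0,0],[0,0,0,0,0,0,0]]]';python3 -m jog '[[[0.02,0,0,0,0,0,0],[0.02,0,0,0,0,0,0],[0,0,0,0,0,0,0]]]'
```

```text
time: 15.0
tool_pos: [478.1, 13.1, 79.6]
tcp_rot: [-179.9, -0.1, -3.8]
ft_force: [0.6, 0.3, -0.7]
finger_gap: 14.9
time: 15.38
tool_pos: [480.1, 12.9, 79.7]
tcp_rot: [-179.9, -0.1, -3.8]
ft_force: [-0.2, 0.4, 0.5]
finger_gap: 14.8
```

The tip is about 4 mm past the pin's face with no force, so it is in the mouth. I go on in small steps.

```bash
python3 -m jog '[[[0.03,0,0,0,0,0,0],[0.03,0,0,0,0,0,0],[0,0,0,0,0,0,0]]]';python3 -m jog '[[[0.03,0,0,0,0,0,0],[0.03,0,0,0,0,0,0],[0,0,0,0,0,0,0]]]';python3 -m jog '[[[0.03,0,0,0,0,0,0],[0.03,0,0,0,0,0,0],[0,0,0,0,0,0,0]]]'
```

```text
time: 15.75
tool_pos: [483.1, 12.7, 79.7]
tcp_rot: [-179.9, -0.1, -3.8]
ft_force: [0.5, -0.2, -0.3]
finger_gap: 15.0
time: 16.12
tool_pos: [486.1, 12.5, 79.7]
tcp_rot: [-179.9, -0.1, -3.8]
ft_force: [-0.4, 0.6, 0.5]
finger_gap: 15.1
time: 16.5
tool_pos: [489.1, 12.3, 79.7]
tcp_rot: [-179.9, -0.1, -3.8]
ft_force: [0.7, 0.4, -0.1]
finger_gap: 14.9
```

```bash
python3 -m jog '[[[0.04,0,0,0,0,0,0],[0.04,0,0,0,0,0,0],[0,0,0,0,0,0,0]]]';python3 -m jog '[[[0.04,0,0,0,0,0,0],[0.04,0,0,0,0,0,0],[0,0,0,0,0,0,0]]]';python3 m.py w12|grep -v 'leg x'
```

```text
time: 16.88
tool_pos: [493.2, 12.0, 79.7]
tcp_rot: [-179.9, -0.1, -3.8]
ft_force: [0.4, 0.4, -0.9]
finger_gap: 14.8
time: 17.25
tool_pos: [497.0, 12.0, 79.6]
tcp_rot: [-179.9, -0.1, -3.8]
ft_force: [-0.6, 0.4, -0.4]
finger_gap: 14.7
tool [497.   12.   79.6] [-1.799e+02 -1.000e-01 -3.800e+00] F [-0.6  0.4 -0.4]
pin top n 1345 tool xy 53.42593002319336 3.6409876346588135 r 8.970125198364258 median z world 94.47972786785033
tip x 41.38110617780827
leg centre y,z tool [ 3.51390279 -1.08286225] rms 0.38774718054830715
pin top z tool -15.064579435381422 0.6357282474694188 => wire must be at z tool -1.0645794353814217
```

The leg is through and centred (lateral 0.1 mm, height 0.0 mm), with 25.7 mm left to go. Next comes the bow.

```bash
python3 -m jog '[[[0.04,0,0,0,0,0,0],[0.04,0,0,0,0,0,0],[0,0,0,0,0,0,0]]]';python3 -m jog '[[[0.03,0,0,0,0,0,0],[0.03,0,0,0,0,0,0],[0,0,0,0,0,0,0]]]';python3 -m jog '[[[0.02,0,0,0,0,0,0],[0.02,0,0,0,0,0,0],[0,0,0,0,0,0,0]]]'
```

```text
time: 17.68
tool_pos: [500.8, 12.0, 79.4]
tcp_rot: [-179.9, -0.1, -3.7]
ft_force: [-1.5, 4.2, -1.1]
finger_gap: 14.8
time: 18.05
tool_pos: [504.0, 11.9, 79.6]
tcp_rot: [-179.9, -0.1, -3.7]
ft_force: [-1.1, 5.7, -1.7]
finger_gap: 14.8
time: 18.42
tool_pos: [506.2, 11.8, 79.8]
tcp_rot: [-179.9, -0.1, -3.7]
ft_force: [-1.1, 4.6, -0.9]
finger_gap: 15.2
```

```bash
python3 -m jog '[[[0.02,0,0,0,0,0,0],[0.02,0,0,0,0,0,0],[0,0,0,0,0,0,0]]]';python3 -m jog '[[[0.02,0,0,0,0,0,0],[0.02,0,0,0,0,0,0],[0,0,0,0,0,0,0]]]';python3 -m jog '[[[0.02,0,0,0,0,0,0],[0.02,0,0,0,0,0,0],[0,0,0,0,0,0,0]]]'; python3 m.py w13|grep -v 'leg x'
```

```text
time: 18.8
tool_pos: [508.5, 11.6, 79.9]
tcp_rot: [-179.9, -0.2, -3.7]
ft_force: [-0.6, 6.8, -0.8]
finger_gap: 15.0
time: 19.18
tool_pos: [510.5, 11.6, 79.9]
tcp_rot: [-179.9, -0.2, -3.7]
ft_force: [0.7, 6.7, -1.8]
finger_gap: 14.8
time: 19.55
tool_pos: [513.0, 11.4, 80.2]
tcp_rot: [-179.9, -0.2, -3.7]
ft_force: [1.4, 5.3, -1.2]
finger_gap: 14.9
tool [513.   11.4  80.2] [-179.9   -0.2   -3.7] F [ 1.4  5.3 -1.2]
pin top n 1220 tool xy 37.388057708740234 4.1762776374816895 r 9.270981788635254 median z world 94.45957989474826
tip x 25.340846324604886
leg centre y,z tool [ 3.5 -1. ] rms nan
pin top z tool -14.392984163643074 0.5873374849031819 => wire must be at z tool -0.3929841636430744
  ret = _var(a, axis=axis, dtype=dtype, out=out, ddof=ddof,
  arrmean = um.true_divide(arrmean, div, out=arrmean,
  ret = ret.dtype.type(ret / rcount)
```

```bash
python3 -m jog '[[[0.02,0,0.01,0,0,0,0],[0.02,0,0,0,0,0,0],[0,0,0,0,0,0,0]]]';python3 -m jog '[[[0.02,0,0,0,0,0,0],[0.02,0,0,0,0,0,0],[0,0,0,0,0,0,0]]]';python3 m.py w14 2>&1|grep -v 'leg x'|head -3
```

```text
time: 19.98
tool_pos: [515.7, 11.1, 80.1]
tcp_rot: [-179.9, -0.3, -3.8]
ft_force: [4.3, 4.6, -1.1]
finger_gap: 14.6
time: 20.35
tool_pos: [517.6, 10.8, 80.0]
tcp_rot: [-179.9, -0.3, -3.8]
ft_force: [2.5, 4.6, -1.3]
finger_gap: 14.7
  ret = _var(a, axis=axis, dtype=dtype, out=out, ddof=ddof,
```

```bash
python3 -m jog '[[[0.02,0,0,0,0,0,0],[0.02,0,0,0,0,0,0],[0,0,0,0,0,0,0]]]';python3 -m jog '[[[0.02,0,0,0,0,0,0],[0,0,0,0,0,0,0],[0,0,0,0,0,0,0]]]';python3 m.py w15 2>/dev/null|grep pin; python3 -c "
import cv2
a=cv2.imread('pics/w15.png');cv2.imwrite('pics/c15.png',cv2.resize(a[60:320,150:410],(600,600),interpolation=cv2.INTER_CUBIC))"
```

```text
time: 20.78
tool_pos: [518.8, 10.4, 79.6]
tcp_rot: [-179.9, -0.2, -3.8]
ft_force: [4.8, 4.1, -1.5]
finger_gap: 14.9
time: 21.15
tool_pos: [519.3, 10.3, 79.4]
tcp_rot: [-179.9, -0.1, -3.8]
ft_force: [4.0, 2.9, -0.4]
finger_gap: 14.7
pin top n 1314 tool xy 26.95063591003418 3.7094740867614746 r 13.061524391174316 median z world 94.42361444567429
```

View pics/c15.png

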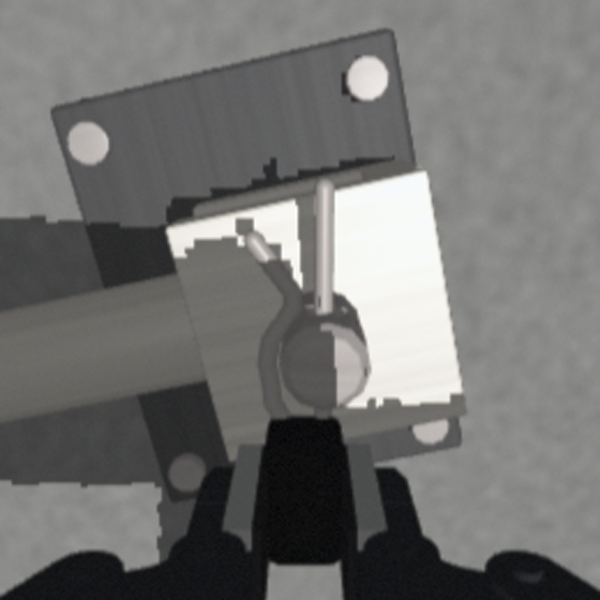

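The image shows the leg through the pin with its tip at (323,185). The bow lies round the pin's left side, and the grip's front at (310,418) is just short of the pin at (325,365). I measure the tip relative to the pin.

```bash
cat > t.py <<'E'
from h import *
import sys
from scipy.optimize import least_squares
from scipy.spatial.transform import Rotation as R
f=load(sys.argv[1]);C=cloud(f);T=R.from_euler('xyz',[180,0,-3.8],degrees=True).as_matrix()
L=(C-[550.4,3,0])@T
h=C[...,2]
p=L[(abs(h-94.4)<2)&(np.hypot(L[...,0],L[...,1])<14)][:,:2]
# front half of rim only
P=p[p[:,0]>-6]; (cx,cy),r=cv2.minEnclosingCircle(P.astype(np.float32)); print('pin',cx,cy,r)
g=L[(h>77)&(h<85)&(L[...,0]>cx+12)&(L[...,0]<cx+60)&(abs(L[...,1]-cy)<3.5)]
print('tip beyond axis',np.sort(g[:,0])[-8:].round(1)-cx,'lat',np.median(g[:,1])-cy,'n',len(g))
gr=L[(h>90)&(h<100)&(L[...,0]<cx-9)&(L[...,0]>cx-40)&(abs(L[...,1]-cy+4)<5)]; print('grip front',np.percentile(gr[:,0],97)-cx if len(gr) else None)
E
python3 t.py w15;python3 t.py w14
```

```text
pin -0.10382778942584991 -1.7175606489181519 8.922837257385254
tip beyond axis [33.90382779 34.00382779 34.00382779 34.30382779 34.30382779 34.40382779
 34.40382779 34.40382779] lat -0.26808595225444654 n 437
grip front -15.287477199618626
pin -0.2616855502128601 -1.7590868473052979 8.892210960388184
tip beyond axis [32.26168555 32.26168555 32.36168555 32.56168555 32.66168555 32.66168555
 32.66168555 32.66168555] lat -0.7008796388012413 n 403
grip front -16.929472356895147
```

```bash
python3 -m jog '[[[0.02,0,0,0,0,0,0],[0.01,0,0,0,0,0,0],[0,0,0,0,0,0,0]]]';python3 -m jog '[[[0.02,0,0,0,0,0,0],[0.01,0,0,0,0,0,0],[0,0,0,0,0,0,0]]]';python3 m.py w16 >/dev/null 2>&1; python3 t.py w16
```

```text
time: 21.58
tool_pos: [520.4, 10.2, 79.1]
tcp_rot: [-179.9, -0.1, -3.8]
ft_force: [1.8, 2.8, -0.8]
finger_gap: 15.0
time: 21.95
tool_pos: [521.7, 9.9, 79.1]
tcp_rot: [-179.9, -0.1, -3.8]
ft_force: [0.2, 0.8, -1.0]
finger_gap: 14.7
pin -0.2538056969642639 -1.8034595251083374 8.90273380279541
tip beyond axis [36.4538057 36.4538057 36.4538057 36.4538057 36.7538057 36.8538057
 36.8538057 36.8538057] lat 0.14229949598972302 n 455
grip front -12.879887851181076
```

```bash
python3 -m jog '[[[0.02,0,0,0,0,0,0],[0,0,0,0,0,0,0],[0,0,0,0,0,0,0]]]';python3 m.py w17 >/dev/null 2>&1; python3 t.py w17; python3 -m jog '[[[0,0,0,0,0,0,0.4],[0,0,0,0,0,0,0.4],[0,0,0,0,0,0,0.4],[0,0,0,0,0,0,0.4]]]'; python3 m.py w18 >/dev/null 2>&1; python3 t.py w18
```

```text
time: 22.38
tool_pos: [522.9, 10.1, 79.2]
tcp_rot: [-179.9, -0.1, -3.8]
ft_force: [-0.5, -0.5, -0.3]
finger_gap: 14.9
pin -0.1127653419971466 -1.6393828392028809 9.032071113586426
tip beyond axis [37.41276534 37.41276534 37.51276534 37.51276534 37.81276534 37.81276534
 37.91276534 37.91276534] lat -0.27811147312978046 n 473
grip front -11.796243511273879
time: 22.92
tool_pos: [522.9, 10.1, 79.2]
tcp_rot: [-179.9, -0.1, -3.8]
ft_force: [-0.3, -0.5, 0.6]
finger_gap: 34.2
pin -0.281674325466156 -1.7408076524734497 8.896142959594727
tip beyond axis [21.58167433 22.48167433 22.88167433 22.98167433 23.38167433 23.38167433
 25.18167433 26.58167433] lat -0.7515204781959586 n 102
grip front -14.352879040027236
```

The tip was 37.8 mm past the axis before release, where home is 38. After release the clip probably droops in the hole's play. I retreat straight up and check.

```bash
python3 -m jog '[[[0,0,-0.2,0,0,0,0.4],[0,0,-0.4,0,0,0,0.4],[0,0,-0.5,0,0,0,0.4],[0,0,-0.5,0,0,0,0.4],[0,0,0,0,0,0,0.4],[0,0,0,0,0,0,0.4]]]'; python3 m.py w19 >/dev/null 2>&1; sed 's/h>77)&(h<85/h>72)\&(h<94/' t.py > t2.py; python3 t2.py w18; python3 t2.py w19
python3 -c "
from h import *
f=load('w19');u,v=proj(f,[548,3,85]).astype(int);print(u,v);u=np.clip(u,80,480);v=np.clip(v,80,340)
a=cv2.imread('pics/w19.png');cv2.imwrite('pics/c19.png',cv2.resize(a[v-80:v+80,u-80:u+80],(600,600),interpolation=cv2.INTER_CUBIC))"
```

```text
time: 23.72
tool_pos: [522.6, 10.0, 158.9]
tcp_rot: [-179.9, -0.1, -3.8]
ft_force: [-0.8, 0.8, -0.1]
finger_gap: 34.1
pin -0.281674325466156 -1.7408076524734497 8.896142959594727
tip beyond axis [36.08167433 36.08167433 36.08167433 36.08167433 36.38167433 36.38167433
 36.48167433 36.48167433] lat 0.052231202886518835 n 469
grip front -14.352879040027236
pin -0.15051360428333282 -1.860398292541504 8.944095611572266
tip beyond axis [35.0505136 35.1505136 35.6505136 35.7505136 35.7505136 35.7505136
 36.3505136 36.3505136] lat 0.30696782894096364 n 197
grip front -14.788834514232105
289 185
```

The viewing limit is reached, so I check the bow numerically. Its flared end should lie about 13 mm beside the leg, 12 mm behind the tip.

Run:
```python
from h import *
from scipy.spatial.transform import Rotation as R
T=R.from_euler('xyz',[180,0,-3.8],degrees=True).as_matrix()
for t in('w3','w18','w19'):
  f=load(t);C=cloud(f);h=C[...,2]
  if t=='w3':
    T3=R.from_euler('xyz',[180,0,29.5],degrees=True).as_matrix(); L=(C-[484.67,-241.91,0])@T3; L[...,0]-=29; L[...,1]-=3.5; k=(h>155)
  else: L=(C-[550.4,3,0])@T; L[...,1]+=1.7; k=(h>72)&(h<92)
  for x in range(10,36,3):
    q=L[k&(L[...,0]>=x)&(L[...,0]<x+3)&(L[...,1]<-3)&(L[...,1]>-25)]
    if len(q)>2: print(t,x,len(q),'bow lat',q[:,1].min().round(1),np.median(q[:,1]).round(1),q[:,1].max().round(1),'z',np.median(q[:,2]).round(1))
s=telemetry.sense();print(s['time'],s['ft_force'])
```

```text
w3 10 57 bow lat -8.0 -5.6 -3.3 z -170.9
w3 13 56 bow lat -7.5 -5.1 -3.3 z -170.8
w3 16 66 bow lat -9.9 -6.3 -3.7 z -170.8
w3 19 63 bow lat -11.2 -8.4 -5.6 z -170.8
w3 22 71 bow lat -13.9 -10.6 -7.5 z -170.9
w3 25 54 bow lat -13.9 -12.0 -9.7 z -170.8
w18 10 53 bow lat -8.3 -5.9 -3.5 z -81.5
w18 13 59 bow lat -7.8 -5.4 -3.5 z -81.8
w18 16 59 bow lat -9.6 -6.8 -4.0 z -81.6
w18 19 64 bow lat -11.0 -8.2 -5.4 z -80.9
w18 22 58 bow lat -12.5 -9.6 -7.3 z -80.3
w18 25 56 bow lat -12.9 -11.0 -8.7 z -79.9
w19 10 25 bow lat -8.3 -5.4 -3.9 z -81.3
w19 13 24 bow lat -7.5 -5.4 -3.2 z -82.2
w19 16 24 bow lat -9.0 -6.8 -4.6 z -81.4
w19 19 28 bow lat -11.1 -8.2 -6.1 z -80.5
w19 22 29 bow lat -12.5 -9.6 -7.5 z -80.2
w19 25 22 bow lat -12.5 -11.0 -8.9 z -80.1
23.775 [-0.21729217 -1.00660691  0.07636141]
```

The bow profile matches the relaxed one and the seat is about 2 mm from home. The gripper is 80 mm clear, so I hand in.

```bash
python3 -c "
from h import *
print(job.hand_in())"
```

```text
the job is handed in; nothing more can be done
None
```

The R-clip is through the cross hole and home on the pin, released, and I handed the job in at about 24 s. No verdict came back.

I picked the clip up from the cork mat and found the hole direction at about −4° world yaw from a low wrist view and its depth map. I then centred the leg on the pin and pushed in 1–2 mm steps until the bow sprang over. The largest force I read, at the end of each step, was about 7 N against the 20 N limit.

**Last checks**
- **Seat:** the tip was 37.8 mm past the pin axis just before release, where home is 38. After release the clip drooped slightly in the hole's play and the tip read about 36.4 mm. That puts the seat about 2 mm from home, within the 5.5 mm allowed.
- **Bow:** its profile matches the relaxed one to about 1 mm, so it should be under 0.07 rad.
- **Gripper:** it is open and 80 mm above the clip, with wrist force about zero.

**What failed or was not checked**
- **Viewing tilt:** a tilted viewing pose ran into joint range ends, so I looked from another pose.
- **Pin position:** the top camera put the pin about 3 mm off the wrist camera's reading. I trusted the wrist camera, because it showed the leg and the pin together.
- **Final picture:** it was refused by the 12-picture limit, so the last check was numerical only.
- **Bystanders:** I did not measure them again. The arm was not driven near them.

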